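Drive the second hanger on the spring press

ROBOT

A 7-joint arm with a two-finger parallel gripper is mounted at the origin on a cart in front of the work surface, level with it; the furniture and walls round the work are solid. World frame = base frame: x ahead of the robot, y to its left, z up, the work surface at z = 0. Lengths are in m, angles in degrees, forces in N, time in s.
With the tool pointing down it reaches from about 0.4 to 0.925 m from the base axis. Payload 4.1 kg.
Tool frame: the origin (TCP) lies midway between the tips of the shut fingers; the grasp point (between the pads) lies 19 mm behind it (grasp_offset is the distance from the TCP to the grasp point, in m); z points along the fingers, y is the line along which they close (so a half turn about z gives the same grasp; the last joint's range is limited). The gripper opens to 85 mm and grips with 20 to 120 N. Pads are 22 mm wide; open, the fingers measure 114 mm over their backs; the gripper's body (76 mm by 85 mm) begins 54 mm behind the grasp point. The pads swing forward as they close: fully open they stand 13 mm farther back than shut.
Start: joints at [-72.88, 22.827, 2.584, 88.041, -1.071, 69.15, -2.905], TCP at [0.252, 0.599, 0.231] pointing down, gripper open.
Joint ranges: [-161.44, 161.44], [-28.35, 127.94], [-78.24, 83.42], [0, 140.83], [-78.03, 258.03], [13.02, 114.36], [-168.23, 168.23]. Speed limits (degrees/s): [147.25, 147.25, 180, 180, 180, 180, 180].

INTERFACE

Orientations are given as [roll, pitch, yaw] about the fixed x, y, z axes, in that order (R = Rz(yaw) Ry(pitch) Rx(roll)).
In Python, from workcell import * gives the robot as it stands.
- The arm moves only by the tool jog_arm, never from a script. Its argument "commands" is a list that holds one entry, the list of rows, each a list of 4 numbers: the shift along the tool's x, y, z in m, then the turn about the tool's z in degrees. A call has 1 to 8 rows; each row shifts and turns the commanded pose from where the row before left it, along the tool's axes as they then stand; what a row does not reach is not made up. A row lasts 1/8 s, in which the tool goes at most 62.5 mm and 10.7 degrees, less where a joint would pass 70% of its speed; a pose out of reach is approached as far as the arm can. A call with a gripper value outside its range is refused whole. "hand" is the opening, from 0 (shut) to 1 (fully open), set as the call begins (left out, the last holds). The fingers move at their own pace and stop on an object; "newtons" is the grip in N (left out, the last holds). Time passes only in rows, so rows that do not move let the fingers close. It gives the time, the measured TCP pose, the force, the opening and the grip force at its end, in the units of the state.
- sense(): the state, without advancing time (a new reading comes with each control period).
- snapshot(name): name is "scene" or "top"; returns a dict with "pixels" (400x640x3 uint8, red, green, blue), "range_z" (400x640 float32, m along the optical axis (not along the pixel's ray), 0 where there is no reading), "fovy" (degrees; the focal length in pixels is half the picture's height over the tangent of half this angle, whatever the lens; pixels are square), "cx", "cy" (the principal point, pixels), "R" (3x3) and "t" (3): a world point X has camera coordinates R X + t. Camera axes: x right, y down, z forward; pixel columns grow to the right and rows downward; lengths in m; the calibration is good to about 2 mm. A picture is of the moment at which its call begins.
- finish_job(): hands the job in; it is judged then, once.
The state is a dict: "time": time; "q": joint angles; "joint_vel": joint speeds; "joint_efforts": joint torques, N m; "position": TCP position; "tcp_rot": TCP orientation; "wrist_force": force on the tool from outside, world axes, zero at the start; "moment": the same for the moment, N m; "finger_gap": finger opening in m; "grasp_force": force on a finger pad.
Only numpy, scipy, OpenCV 4.12 (cv2) and the standard library are available. Lean on these libraries where they do the work, as an engineer would, in place of code of your own. Each camera call takes 0.05 s, during which the arm holds its last target. There are 200 camera calls.

TASK

The hanging batten is still in the bench press with its first hanger plate driven; the second plate, on the end that sticks out, only stands on its prongs. Draw the batten out, turn it end for end, push that second end fully home against the stop of the press, and press the plunger down to its stop so that the plate is driven flush, without leaning on the plunger hard once it has bottomed. Let the plunger come back up, leave the batten lying home in the press, and do not disturb the things round about.

Things in the scene. Friction and masses are not known exactly. Their poses are not given: they have to be found in the camera images.
- press: Fixed grey C-frame bench press, 176 x 112 mm, 194 mm high over its black palm knob. Origin: on the bench top under the plunger axis; z up, x along the work channel from its mouth into the press. Round the axis a boss 50 mm across hangs over the work from 92 mm up; ram pad 30 mm across, underside 68 mm up. Arm (46 mm wide) and column (x = 52 to 92 mm) stand behind it towards +x.
- channel_end (a point): Middle of the channel floor where it meets the stop face: 40 mm in +x from the plunger axis, 24 mm above the bench. Same axes as the press. The channel runs straight in -x from here: floor 24 mm above the bench, steel fences 21 mm high and 39 mm apart for 90 mm, then flared for 28 mm more to a mouth about 54 mm wide.
- palm_knob_top (a point): Centre of the flat top (44 mm across) of the black palm knob on the plunger, 194 mm above the bench when up; it moves with the plunger.
- plunger (a joint): Travel of the plunger in m: 0 = up, 0.018 = on its stop. Spring 3 N at the top to 7.5 N at the bottom; it comes back up when let go. The ram meets a standing plate after about 12 mm and driving it adds some 5 N over the last 6 mm; only then, at the stop, is it rigid. About 20 N is ample; over 40 N is leaning on it too hard.
- batten_mid (a point): Centre (half-way up) of the loose wooden hanging batten, 180 x 36 x 24 mm, 0.13 kg. Its x axis runs along its length to the end with the standing plate; z up. At the start the other end is in the press, 1 to 12 mm short of the stop, and the +x end sticks out of the mouth by some 65 to 75 mm.
- hanger_seat (a point): Point on the underside of the batten right below the standing plate, 50 mm from the middle towards +x, so 40 mm from that end. When that end is home against the stop this point lies on the bed straight under the plunger. The bench is clear for laying the batten down from 0.42 to 0.62 m ahead of the robot and 0.10 to 0.30 m to its left.
- hanger (a joint): How far the second hanger plate (steel, 46 x 22 x 2 mm, on four prongs) has been driven, in m: 0 = standing 6 mm clear of the batten's top face, 0.006 = flush on the wood.
- foil_tray: Bystander: small foil tray of pigment, 126 x 136 x 38 mm; origin at the centre of its underside.
- tin_plum: Bystander: small open tin of set wax, 58 mm across, 50 mm high; origin at the centre of its underside.
- study_teal: Bystander: small wax study on board, 121 x 127 x 11 mm, lying flat; origin at the centre of its underside.
- study_orange: Bystander: small wax study on board, 81 x 96 x 11 mm, lying flat; origin at the centre of its underside.
Mind the look-alikes: they are no part of the job. Of the things that look like the part that bears batten_mid, the larger one is meant.

How it is judged (in metres and radians):
On the way, in this order (a step that is already met when the one before it is completed fails the run):
1. the batten has been drawn right out of the press (x of batten_mid in the frame of press below -0.165 m), for 0.1 s.
2. the end with the standing plate is fully home against the stop (within 3 mm), flat on the bed, and the plate still stands (x of hanger_seat in the frame of press above -0.003 m and y of hanger_seat in the frame of press between -0.004 and 0.004 m and z of hanger_seat in the frame of press below 0.027 m and horizontal distance between hanger_seat and press below 0.006 m and value of joint hanger below 0.003 m), for 0.2 s.
3. with the batten home, the plunger has been pressed down to its stop (within 1.2 mm) (value of joint plunger above 0.0168 m and horizontal distance between hanger_seat and press below 0.006 m), for 0.1 s.
At the end, for the whole second after the job is handed in: The second plate is driven flush (at least 5 of its 6 mm), the plunger is back up (within 2 mm), and the batten lies at rest flat on the bed, the freshly driven plate's point within 6 mm of the plunger axis and the batten in line with the channel within 0.06 rad (value of joint hanger above 0.005 m and value of joint plunger below 0.002 m and horizontal distance between hanger_seat and press below 0.006 m and z of hanger_seat in the frame of press below 0.027 m and angle between the x axis of batten_mid and the x axis of press, either way round below 0.06 rad and linear speed of batten below 0.02 m/s); the robot touches nothing.
It fails at once if the plunger is leaned on with more than 45 N (contact force between any of the arm, the fingers and plunger above 45 N).
It fails at once if a bystander is moved more than 20 mm (distance of any of foil_tray, tin_plum, study_teal, study_orange from where it was at the start of the episode above 0.02 m).
It also fails if it takes over 72 s, if anything falls off the work surface, if the arm or the gripper's body presses on something with over 40 N, if the wrist force passes 120 N, or if a joint passes its speed limit or range.

## Working session

There is one attempt and no reset: what is moved stays moved. The work goes in short steps, Python scripts to look and compute and a tool call to move; the robot and the scene stay as the last step left them, time stands still between calls to the robot, and variables do not carry over. Pictures are saved under pics/ and viewed, at most 10 in all, crops included, and the job is handed in when it is done.

Besides the shell and the picture viewer there is one more tool, called as name(argument=value, ...), one argument or row to a line, values as JSON. jog_arm: Moves the arm, as the interface text tells. Its arguments: {"type":"object","properties":{"commands":{"type":"array"},"hand":{"type":"number"},"newtons":{"type":"number"}},"required":["commands"]}

```bash
mkdir -p pics
cat > h.py <<'E'
from workcell import *
import numpy as np, cv2
def snap(n,f=None):
    s=snapshot(n)
    if f: cv2.imwrite('pics/'+f,s['pixels'][:,:,::-1])
    return s
def foc(s): return s['pixels'].shape[0]/2/np.tan(np.radians(s['fovy'])/2)
def ray(s,u,v):
    d=np.array([(u-s['cx'])/foc(s),(v-s['cy'])/foc(s),1.]); R=np.array(s['R']); return -R.T@np.array(s['t']),R.T@d
def onz(s,u,v,z):
    o,d=ray(s,u,v); return o+d*(z-o[2])/d[2]
def cloud(s):
    v,u=np.mgrid[0:400,0:640]; z=s['range_z']
    c=np.stack([(u-s['cx'])/foc(s)*z,(v-s['cy'])/foc(s)*z,z],-1)
    return (c-np.array(s['t']))@np.array(s['R'])
def proj(s,X):
    c=np.array(s['R'])@X+np.array(s['t']); return foc(s)*c[:2]/c[2]+[s['cx'],s['cy']]
E
python3 - <<'E'
from h import *
for n in('scene','top'):
    s=snap(n,n+'0.png'); print(n,s['fovy'],s['cx'],s['cy'],np.round(-np.array(s['R']).T@s['t'],3),np.round(s['R'],3).tolist())
print(sense())
E
```

```text
scene 48.92953029443012 318.82626584484217 199.53643043461955 [-0.471  0.869  0.667] [[-0.563, -0.826, 0.013], [-0.315, 0.2, -0.928], [0.764, -0.527, -0.373]]
top 53.18480291956699 322.07002772102896 197.82741410895494 [0.487 0.163 1.244] [[-0.024, -1.0, 0.003], [-0.997, 0.024, -0.068], [0.068, -0.004, -0.998]]
{'time': 0.1, 'q': array([-72.87990073,  22.87023166,   2.57776496,  88.10671435,
        -1.07019627,  69.14978667,  -2.90690315]), 'joint_vel': array([ 0.01714723, -0.11653484, -0.02866659, -0.13132471,  0.00350019,
        0.12249745,  0.0663932 ]), 'joint_efforts': array([ 3.80748650e-03, -4.76263547e+01,  1.37051728e+00, -2.54950082e+01,
        1.21612649e-02,  5.07026605e-03,  2.45363179e-05]), 'position': array([0.25154345, 0.5987397 , 0.23033953]), 'tcp_rot': array([-1.79897624e+02,  7.32829079e-03,  1.57214900e+02]), 'wrist_force': array([-0.46405442, -0.02937142, -0.92195749]), 'moment': array([-0.02095473, -0.00621918, -0.03422513]), 'grasp_force': 0.0, 'finger_gap': 0.08561430744792863}
```

View pics/top0.png

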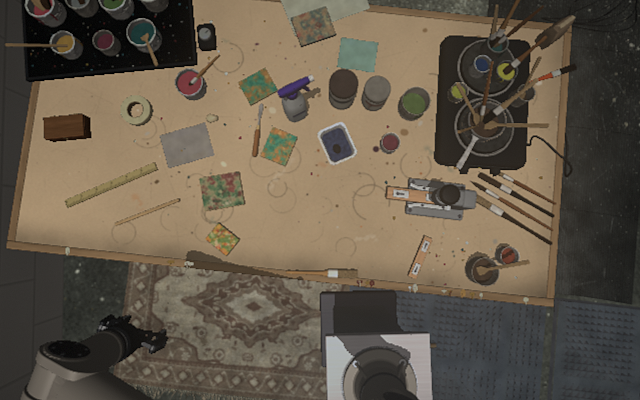

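View pics/scene0.png

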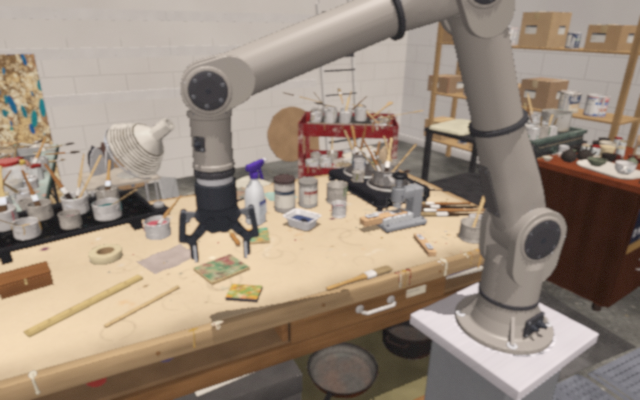

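Run:
```python
from h import *
s=snap('top')
c=s['pixels'][165:285,370:530,::-1]
cv2.imwrite('pics/c1.png',cv2.resize(c,None,fx=5,fy=5,interpolation=cv2.INTER_CUBIC))
P=cloud(s)
for u,v in [(400,193),(392,193),(410,193),(410,210),(430,210),(445,195),(465,193),(420,255),(391,145),(405,230)]: print(u,v,np.round(P[v,u],4))
```

```text
400 193 [ 0.577  -0.0757  0.0544]
392 193 [ 0.5785 -0.054   0.0423]
410 193 [ 0.5767 -0.107   0.0483]
410 210 [ 0.5264 -0.11    0.0259]
430 210 [ 0.525  -0.1712  0.0256]
445 195 [ 0.5584 -0.1665  0.1933]
465 193 [ 0.5665 -0.2405  0.1357]
420 255 [ 0.3887 -0.1373  0.0166]
391 145 [ 0.7277 -0.0587  0.029 ]
405 230 [ 0.4656 -0.0976  0.0013]
```

View pics/c1.png

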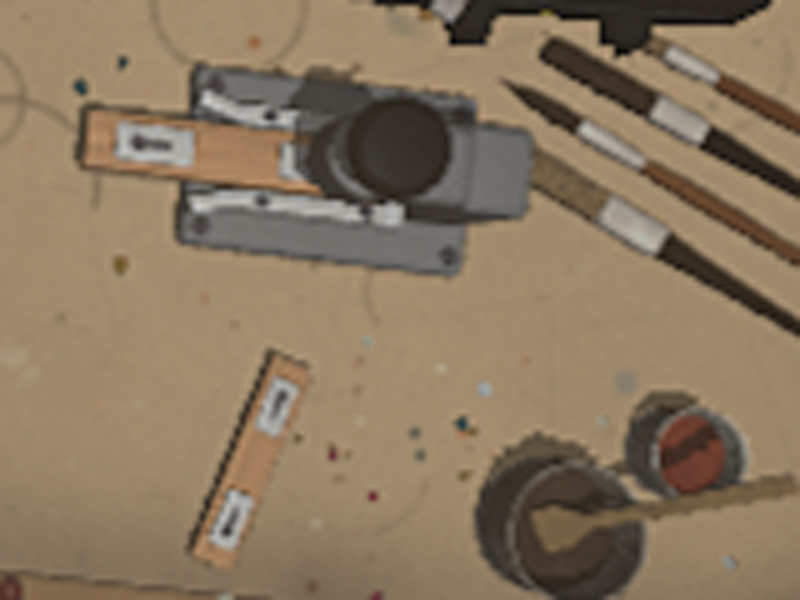

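Top view: two candidates look like the batten, one in the press at (405,193) and a loose one at (420,257). The one in the press is larger and has the standing plate at (401,194), so it fits the description. The knob is at (450,194). Tin (391,143), tray (337,143) and the studies are clear of the path. Next I measure the press axis and the batten.

```bash
cat >> h.py <<'E'
def wood(s,box,zlo=0.03,zhi=0.06):
    "orange wood/plates above zlo inside world box (x0,x1,y0,y1): min-area rectangle of points"
    P=cloud(s); m=(P[...,2]>zlo)&(P[...,2]<zhi)&(P[...,0]>box[0])&(P[...,0]<box[1])&(P[...,1]>box[2])&(P[...,1]<box[3])
    return P,m
def totool(dx,dy,yaw):
    a=np.radians(yaw); return dx*np.cos(a)+dy*np.sin(a), dx*np.sin(a)-dy*np.cos(a)
E
python3 - <<'E'
from h import *
for n in('top','scene'):
    s=snap(n); P=cloud(s); x,y,z=P[...,0],P[...,1],P[...,2]
    reg=(x>.45)&(x<.7)&(y<0)&(y>-.33)
    k=reg&(z>.185)&(z<.2)&(s['pixels'].max(-1)<90)
    (v,u)=np.nonzero(k); print(n,'knob',len(u),P[k].mean(0) if len(u) else '', [onz(s,(u.min()+u.max())/2,(v.min()+v.max())/2,.194)] if len(u) else '')
    b=reg&(z>.018)&(z<.031)
    pts=P[b][:,:2].astype(np.float32); r=cv2.minAreaRect(pts*1000); print('base',len(pts),r, cv2.boxPoints(r).round(1).tolist(),np.median(P[b][:,2]))
    f=reg&(y>-.105)&(z>.035)&(z<.06)
    pts=P[f][:,:2].astype(np.float32); r=cv2.minAreaRect(pts*1000); print('batten+',len(pts),r,cv2.boxPoints(r).round(1).tolist(),np.percentile(P[f][:,2],[10,50,90]))
    hsv=cv2.cvtColor(s['pixels'],cv2.COLOR_RGB2HSV)
    if n=='top':
        w=f&(y>-.09); uv=np.argwhere(w)[:,::-1].astype(np.float32); print(cv2.minAreaRect(uv), [onz(s,*p,.048).round(4) for p in cv2.boxPoints(cv2.minAreaRect(uv))])
    print('z>.052', P[reg&(z>.052)&(z<.06)].mean(0), (reg&(z>.052)&(z<.06)).sum())
E
```

```text
top knob 341 [ 0.56124619 -0.17981428  0.19200043] [array([ 0.56065032, -0.17959749,  0.194     ])]
base 841 ((600.6911010742188, -172.74610900878906), (244.9435272216797, 200.43263244628906), 73.05819702148438) [[469.1000061035156, -260.70001220703125], [660.9000244140625, -319.1000061035156], [732.2000122070312, -84.80000305175781], [540.5, -26.399999618530273]] 0.023486144199214902
batten+ 284 ((569.0697021484375, -72.41427612304688), (71.14761352539062, 52.387962341308594), 81.36799621582031) [[537.7999877929688, -103.69999694824219], [589.5999755859375, -111.5], [600.2999877929688, -41.20000076293945], [548.5, -33.29999923706055]] [0.0447093  0.04918518 0.05707424]
((395.87701416015625, 192.984619140625), (18.85327911376953, 12.155403137207031), 7.125016689300537) [array([ 0.5639, -0.0337,  0.048 ]), array([ 0.6001, -0.0395,  0.048 ]), array([ 0.5918, -0.0956,  0.048 ]), array([ 0.5555, -0.0896,  0.048 ])]
z>.052 [ 0.63599191 -0.20011331  0.05643185] 340
scene knob 63 [ 0.54939475 -0.17017857  0.18952809] [array([ 0.54034895, -0.15995751,  0.194     ])]
base 387 ((597.6079711914062, -167.28871154785156), (246.85324096679688, 201.609375), 71.65371704101562) [[463.1000061035156, -252.6999969482422], [654.4000244140625, -316.20001220703125], [732.0999755859375, -81.9000015258789], [540.7999877929688, -18.399999618530273]] 0.02308980823310535
batten+ 169 ((567.8036499023438, -70.99655151367188), (82.55105590820312, 43.24678039550781), 72.04029083251953) [[534.5, -103.5999984741211], [575.5999755859375, -116.9000015258789], [601.0999755859375, -38.400001525878906], [560.0, -25.100000381469727]] [0.03838204 0.04502011 0.05399901]
z>.052 [ 0.62131015 -0.19289088  0.05615745] 152
```

jog_arm(
  commands=[
    [[-0.043,-0.0375,0,0],[-0.043,-0.0375,0,0],[-0.043,-0.0375,0,0],[-0.043,-0.0375,0,0],[-0.043,-0.0375,0,0],[-0.043,-0.0375,0,0],[-0.043,-0.0375,0,0],[-0.043,-0.0375,0,0]],
  ],
  hand=1,
)

```text
time: 1.25
position: [0.4533, 0.1877, 0.2315]
tcp_rot: [179.9, 0.0, 157.2]
wrist_force: [1.7, 0.4, 0.4]
finger_gap: 0.0851
grasp_force: 0.0
```

jog_arm(
  commands=[
    [[-0.043,-0.0375,0,0],[-0.043,-0.0375,0,0],[-0.043,-0.0375,0,0],[-0.043,-0.0375,0,0],[-0.043,-0.0375,0,0],[0,0,0,9.4],[0,0,0,9.4],[0,0,0,9.4]],
  ],
)

```text
time: 2.25
position: [0.5783, -0.0669, 0.2311]
tcp_rot: [-180.0, -0.0, 128.7]
wrist_force: [-0.1, 0.1, 0.1]
finger_gap: 0.0853
grasp_force: 0.0
```

jog_arm(
  commands=[
    [[0,0,0,9.4],[0,0,0,9.4],[0,0,0,9.4],[0,0,0,9.4],[0,0,0,9.4],[0,0,0,0],[0,0,0,0]],
  ],
)

```text
time: 3.12
position: [0.5783, -0.0666, 0.2313]
tcp_rot: [-180.0, -0.0, 82.2]
wrist_force: [0.7, 0.0, -0.2]
finger_gap: 0.0853
grasp_force: 0.0
```

jog_arm(
  commands=[
    [[0,0.001,0.045,0.4],[0,0,0.045,0],[0,0,0.045,0],[0,0,0.045,0],[0,0,0.02,0],[0,0,0.012,0],[0,0,0,0]],
  ],
)

```text
time: 4.0
position: [0.5798, -0.0669, 0.0197]
tcp_rot: [180.0, -0.0, 81.6]
wrist_force: [1.2, 0.5, 0.4]
finger_gap: 0.0856
grasp_force: 0.0
```

jog_arm(
  commands=[
    [[0,0,0,0],[0,0,0,0],[0,0,0,0],[0,0,0,0],[0,0,0,0],[0,0,0,0]],
  ],
  hand=0,
  newtons=60,
)

```text
time: 4.75
position: [0.5796, -0.0666, 0.0201]
tcp_rot: [180.0, -0.0, 81.6]
wrist_force: [-1.8, 1.6, 5.8]
finger_gap: 0.0349
grasp_force: 61.7
```

jog_arm(
  commands=[
    [[0.01,0,-0.001,0],[0.02,0,0,0],[0.025,0,0,0],[0.025,0,0,0],[0.025,0,0,0],[0.025,0,0,0],[0.02,0,0,0],[0,0,0,0]],
  ],
)

```text
time: 5.75
position: [0.6011, 0.0851, 0.0198]
tcp_rot: [-180.0, -0.1, 81.9]
wrist_force: [-0.2, -0.4, -1.8]
finger_gap: 0.035
grasp_force: 60.5
```

jog_arm(
  commands=[
    [[0.01,0,-0.03,0],[0.025,-0.009,-0.03,0],[0.03,-0.009,0,0],[0.03,-0.009,0,0],[0.016,-0.009,0,0],[0,0,0,9],[0,0,0,9],[0,0,0,9]],
  ],
)

```text
time: 6.75
position: [0.5816, 0.1948, 0.0803]
tcp_rot: [180.0, 0.1, 54.2]
wrist_force: [0.2, -0.3, -1.4]
finger_gap: 0.0347
grasp_force: 60.5
```

jog_arm(
  commands=[
    [[0,0,0,9],[0,0,0,9],[0,0,0,9],[0,0,0,9],[0,0,0,9],[0,0,0,9],[0,0,0,9],[0,0,0,0]],
  ],
)

```text
time: 7.75
position: [0.5816, 0.1952, 0.0801]
tcp_rot: [179.9, -0.0, -8.4]
wrist_force: [1.1, -0.1, -0.7]
finger_gap: 0.0351
grasp_force: 60.6
```

Run:
```python
from h import *
s=snap('top'); q=sense(); print(q['q'],q['position'],q['tcp_rot'],q['wrist_force'])
t=snap('scene')
c=s['pixels'][120:240,230:400,::-1]; d=t['pixels'][130:300,200:440,::-1]
cv2.imwrite('pics/c2.png',np.vstack([cv2.resize(c,(425,300)),cv2.resize(d,(425,300))]))
```

```text
[-62.49259287  42.65007993  58.65896073 102.60140912 -41.99478827
  59.69872933 -85.98666386] [0.58167801 0.19544268 0.08019834] [ 1.79927361e+02 -6.43425024e-03 -8.31149292e+00] [ 0.09605007 -0.16429843 -1.66615033]
```

View pics/c2.png

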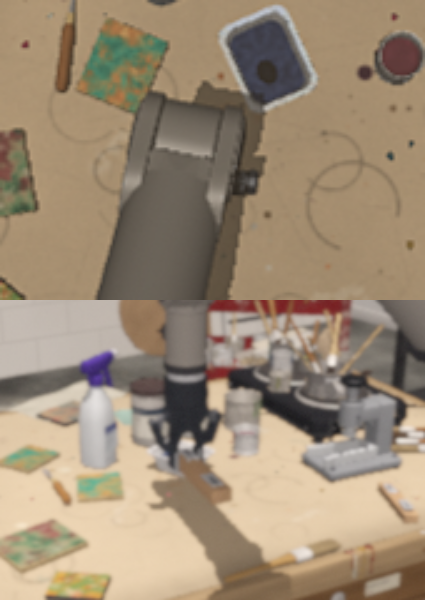

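The batten hangs level in the grip, its free end toward the robot, with the tray and studies clear. I lower it now.

jog_arm(
  commands=[
    [[0,0,0.03,0],[0,0,0.03,0],[0,0,0.01,0],[0,0,0.005,0],[0,0,0.003,0],[0,0,0,0]],
  ],
)

```text
time: 8.6
position: [0.5823, 0.1967, 0.003]
tcp_rot: [-180.0, -0.1, -8.4]
wrist_force: [0.5, -0.7, -1.9]
finger_gap: 0.0349
grasp_force: 60.5
```

jog_arm(
  commands=[
    [[0,0,0.002,0],[0,0,0.0015,0],[0,0,0,0]],
  ],
)

```text
time: 8.98
position: [0.582, 0.1968, -0.0007]
tcp_rot: [-180.0, -0.0, -8.4]
wrist_force: [-1.0, 0.3, 3.0]
finger_gap: 0.0355
grasp_force: 63.0
```

jog_arm(
  commands=[
    [[0,0,0.0015,0],[0,0,0.0015,0],[0,0,0,0]],
  ],
)

```text
time: 9.35
position: [0.5821, 0.1968, -0.0008]
tcp_rot: [-179.8, 0.1, -8.4]
wrist_force: [-8.1, 0.6, 23.1]
finger_gap: 0.0354
grasp_force: 74.2
```

jog_arm(
  commands=[
    [[0,0,-0.0025,0],[0,0,0,0]],
  ],
)

```text
time: 9.6
position: [0.5822, 0.1968, -0.0007]
tcp_rot: [-179.9, -0.0, -8.4]
wrist_force: [-2.0, 0.8, 8.6]
finger_gap: 0.0354
grasp_force: 66.1
```

jog_arm(
  commands=[
    [[0,0,0,0],[0,0,0,0],[0,0,0,0],[0,0,-0.01,0],[0,0,-0.035,0],[0,0,-0.045,0],[-0.06,0,0,0],[-0.06,0,0,0]],
  ],
  hand=1,
)

```text
time: 10.6
position: [0.4627, 0.2142, 0.0894]
tcp_rot: [-179.9, -0.1, -8.5]
wrist_force: [-0.1, 0.6, 1.0]
finger_gap: 0.0856
grasp_force: 0.0
```

jog_arm(
  commands=[
    [[0,0,0,-10],[0,0,0,-10],[0,0,0,-10],[0,0,0,-10],[0,0,0,-10],[0,0,0,-10],[0,0,0,-10],[0,0,0,-10]],
  ],
)

```text
time: 11.6
position: [0.4634, 0.2139, 0.089]
tcp_rot: [180.0, -0.0, 71.9]
wrist_force: [-0.4, 0.6, -0.8]
finger_gap: 0.0854
grasp_force: 0.0
```

jog_arm(
  commands=[
    [[0,0,0,-10],[0,0,0,-10],[0,0,0,-10],[0,0,0,-10],[0,0,0,-10],[0,0,0,-10],[0,0,0,-10],[0,0,0,-10]],
  ],
)

```text
time: 12.6
position: [0.4635, 0.2137, 0.0889]
tcp_rot: [180.0, 0.0, 151.9]
wrist_force: [-0.3, -0.2, -0.4]
finger_gap: 0.0854
grasp_force: 0.0
```

jog_arm(
  commands=[
    [[0,0,0,-10],[0,0,0,-10],[0,0,0,0],[0,0,0,0]],
  ],
)

```text
time: 13.1
position: [0.4633, 0.2139, 0.0886]
tcp_rot: [180.0, 0.0, 171.4]
wrist_force: [-0.3, -0.7, 0.7]
finger_gap: 0.0853
grasp_force: 0.0
```

Run:
```python
from h import *
q=sense(); print(q['q'],q['position'],q['tcp_rot'])
s=snap('top'); t=snap('scene')
for r in (s,t):
    P=cloud(r); x,y,z=P[...,0],P[...,1],P[...,2]
    m=(x>.40)&(x<.64)&(y>.1)&(y<.32)&(z>.012)&(z<.045)
    print(m.sum()); 
    if m.sum()>5: R=cv2.minAreaRect((P[m][:,:2]*1000).astype(np.float32)); print(R,cv2.boxPoints(R).round())
c=s['pixels'][120:240,230:400,::-1]; d=t['pixels'][130:300,200:440,::-1]
cv2.imwrite('pics/c3.png',np.vstack([cv2.resize(c,(425,300)),cv2.resize(d,(425,300))]))
```

```text
[-47.44459273  19.15860198  21.29207688 115.82266534  -9.43213892
  46.59976595  60.71148574] [0.46329833 0.21386609 0.08859382] [1.79987501e+02 2.72883084e-02 1.71437241e+02]
333
((567.1812133789062, 197.6625213623047), (36.076515197753906, 93.09589385986328), 79.92345428466797) [[518. 188.]
 [610. 172.]
 [616. 207.]
 [525. 224.]]
413
((520.575927734375, 210.4484405517578), (38.49024963378906, 184.2371368408203), 80.04689025878906) [[427. 207.]
 [608. 176.]
 [615. 213.]
 [433. 245.]]
```

View pics/c3.png

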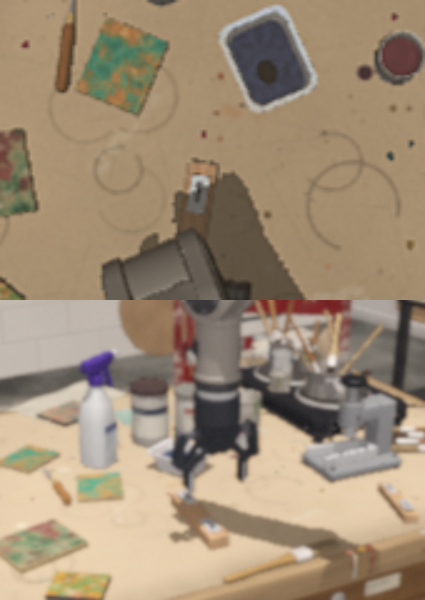

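The batten lies flat in the clear area, with its near end under the gripper and the plate still standing. Next I grip its −x end.

jog_arm(
  commands=[
    [[0.003,-0.001,0.035,0.8],[0,0,0.035,0],[0,0,0.01,0],[0,0,0.006,0],[0,0,0,0]],
  ],
)

```text
time: 13.82
position: [0.4606, 0.2139, 0.0029]
tcp_rot: [180.0, 0.1, 170.8]
wrist_force: [-0.4, 0.1, -0.5]
finger_gap: 0.0853
grasp_force: 0.0
```

jog_arm(
  commands=[
    [[0,0,0,0],[0,0,0,0],[0,0,0,0],[0,0,0,0],[0,0,0,0],[0,0,0,0]],
  ],
  hand=0,
  newtons=60,
)

```text
time: 14.58
position: [0.4608, 0.2143, 0.0032]
tcp_rot: [179.9, 0.1, 170.8]
wrist_force: [0.4, -0.7, 5.5]
finger_gap: 0.0349
grasp_force: 61.4
```

jog_arm(
  commands=[
    [[0,0,-0.02,0],[0,0,-0.03,0],[0,0,-0.03,0],[0,0,0,9.9],[0,0,0,9.9],[0,0,0,9.9],[0,0,0,9.9],[0,0,0,9.9]],
  ],
)

```text
time: 15.58
position: [0.4593, 0.2134, 0.082]
tcp_rot: [-179.9, -0.0, 121.0]
wrist_force: [0.7, -0.9, -1.3]
finger_gap: 0.035
grasp_force: 60.6
```

jog_arm(
  commands=[
    [[0,0,0,9.9],[0,0,0,9.9],[0,0,0,9.9],[0,0,0,9.8],[-0.024,0.039,0,0],[-0.024,0.039,0,0],[-0.024,0.039,0,0],[-0.024,0.039,0,0]],
  ],
)

```text
time: 16.58
position: [0.6012, 0.0958, 0.0818]
tcp_rot: [-179.9, -0.0, 81.8]
wrist_force: [0.3, 0.2, -1.4]
finger_gap: 0.0346
grasp_force: 60.4
```

jog_arm(
  commands=[
    [[0,0,0,0],[0,0,0,0]],
  ],
)

```text
time: 16.82
position: [0.5997, 0.0968, 0.0816]
tcp_rot: [-179.9, -0.0, 81.8]
wrist_force: [-0.3, 1.5, -2.4]
finger_gap: 0.0348
grasp_force: 60.5
```

Run:
```python
from h import *
q=sense(); print(q['q'],q['position'],q['tcp_rot'])
s=snap('top'); t=snap('scene')
p=q['position']
for r in (s,t):
    P=cloud(r); x,y,z=P[...,0],P[...,1],P[...,2]
    for lo,hi in((.07,.115),(.085,.106)):
        m=(x>.48)&(x<.68)&(y>-.09)&(y<.05)&(z>lo)&(z<hi)
        if m.sum()>5: R=cv2.minAreaRect((P[m][:,:2]*1000).astype(np.float32)); print(m.sum(),R,cv2.boxPoints(R).round().tolist()); print(np.median(P[m][:,2]))
    zz=[(round(a,2),round(float(np.median(z[m&(abs(y-a)<.01)])),4)) for a in(-.06,-.04,-.02,0,.02,.04) if (m&(abs(y-a)<.01)).any()]; print(zz)
c=s['pixels'][140:240,330:490,::-1]; d=t['pixels'][150:270,280:460,::-1]
cv2.imwrite('pics/c4.png',np.vstack([cv2.resize(c,(480,300)),cv2.resize(d,(480,300))]))
```

```text
[-42.18451877  33.02876216  39.57200742 103.11638984 -25.729296
  53.28982305   0.4424711 ] [0.59966704 0.09677104 0.08161571] [-1.79880367e+02 -1.67169506e-02  8.17984146e+01]
307 ((586.1770629882812, -22.264522552490234), (70.02618408203125, 36.24140930175781), 82.94744110107422) [[564.0, -55.0], [600.0, -59.0], [608.0, 10.0], [572.0, 15.0]]
0.10305471100488187
188 ((586.1770629882812, -22.264522552490234), (70.02618408203125, 36.24140930175781), 82.94744110107422) [[564.0, -55.0], [600.0, -59.0], [608.0, 10.0], [572.0, 15.0]]
0.10122283092266846
[(-0.06, 0.1016), (-0.04, 0.101), (-0.02, 0.1012), (0, 0.1013), (0.02, 0.1018)]
289 ((582.01220703125, -1.9612464904785156), (102.71762084960938, 40.173912048339844), 79.32585906982422) [[553.0, -49.0], [592.0, -56.0], [611.0, 45.0], [572.0, 52.0]]
0.09759709149760724
199 ((581.8946533203125, -1.8929901123046875), (102.89280700683594, 39.70243453979492), 78.58036804199219) [[552.0, -48.0], [591.0, -56.0], [612.0, 45.0], [573.0, 52.0]]
0.0984459459712798
[(-0.06, 0.0987), (-0.04, 0.0972), (-0.02, 0.0983), (0, 0.0978), (0.02, 0.0993), (0.04, 0.0991)]
```

View pics/c4.png

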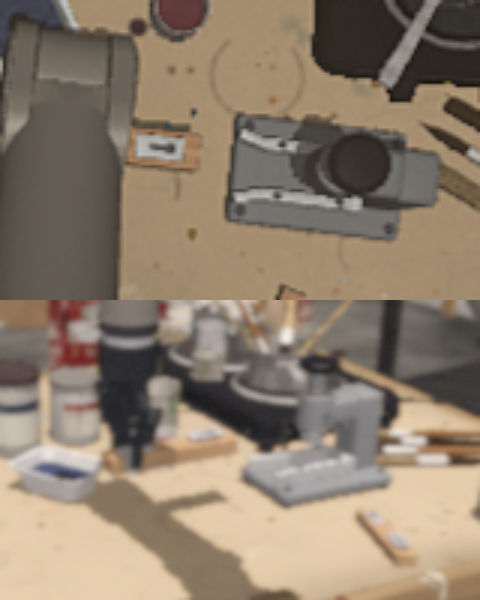

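Run:
```python
from h import *
s=snap('top'); P=cloud(s); x,y,z=P[...,0],P[...,1],P[...,2]
def edges(m,zp):
    a=[];b=[]
    for u in range(640):
        v=np.nonzero(m[:,u])[0]
        if len(v)>6: a.append(onz(s,u,v.min()-.5,zp)[:2]); b.append(onz(s,u,v.max()+.5,zp)[:2])
    return np.array(a),np.array(b)
m=(x>.5)&(x<.66)&(y>-.09)&(y<.02)&(z>.09)&(z<.115)
a,b=edges(m,.1015)
for e in(a,b,(a+b)/2):
    e=e[2:-2]; p=np.polyfit(e[:,1],e[:,0],1); print('batten slope deg',np.degrees(np.arctan(p[0])),'x at y=-.05',np.polyval(p,-.05),len(e))
# press base outline
m=(x>.48)&(x<.66)&(y>-.14)&(y<-.095)&(z>.015)&(z<.06)
a,b=edges(m,.024)
for e in(a,b,(a+b)/2):
    e=e[1:-1]; p=np.polyfit(e[:,1],e[:,0],1); print('base slope',np.degrees(np.arctan(p[0])),'x at y=-.12',np.polyval(p,-.12),len(e))
# fences: bright, z>.038
g=s['pixels'].min(-1)>150
m=g&(x>.5)&(x<.64)&(y<-.09)&(y>-.2)&(z>.03)&(z<.06)
n,l,st,c=cv2.connectedComponentsWithStats(m.astype(np.uint8))
for i in range(1,n):
    if st[i,4]>8:
        uv=np.argwhere(l==i)[:,::-1]; w=np.array([onz(s,*q,.045) for q in uv]); p=np.polyfit(w[:,1],w[:,0],1); print('fence',st[i,4],np.degrees(np.arctan(p[0])),w[:,1].min(),w[:,1].max(),'x at -.13',np.polyval(p,-.13))
```

```text
batten slope deg 7.482076838713213 x at y=-.05 0.600608062639047 20
batten slope deg 7.345207701911853 x at y=-.05 0.5634863923529707 20
batten slope deg 7.4156331839411935 x at y=-.05 0.5820454705319146 20
base slope -26.381763815466083 x at y=-.12 0.6161866840837524 13
base slope 7.947695698106948 x at y=-.12 0.514045548348209 13
base slope -9.55252679879876 x at y=-.12 0.5657796508218285 13
fence 29 19.843529497558848 -0.14742478017672614 -0.10869370179515506 x at -.13 0.5953557684834453
fence 26 -4.873100351002936 -0.1366571492129756 -0.10321489838576728 x at -.13 0.5421707652444552
fence 40 9.012099303666327 -0.19918014564340505 -0.14831807950083267 x at -.13 0.5424536280835265
```

jog_arm(
  commands=[
    [[0,-0.001,0.025,0],[0,0,0.024,0],[0,0,0,0],[-0.02,0,0,0],[-0.02,0,0,0],[-0.02,0,0,0],[-0.01,0,0,0],[0,0,0,0]],
  ],
)

```text
time: 17.98
position: [0.5897, 0.0258, 0.0336]
tcp_rot: [180.0, -0.0, 81.7]
wrist_force: [0.2, -0.7, -2.0]
finger_gap: 0.0348
grasp_force: 60.5
```

jog_arm(
  commands=[
    [[-0.01,0,0.001,0],[-0.01,0,0,0],[-0.01,0,0,0],[0,0,0,0]],
  ],
)

```text
time: 18.48
position: [0.5849, -0.0043, 0.0323]
tcp_rot: [-180.0, 0.1, 81.7]
wrist_force: [-0.6, -0.8, -1.5]
finger_gap: 0.0352
grasp_force: 60.4
```

jog_arm(
  commands=[
    [[-0.01,0,0.001,0],[-0.01,0,0,0],[0,0,0,0]],
  ],
)

```text
time: 18.85
position: [0.5822, -0.0244, 0.0313]
tcp_rot: [180.0, 0.1, 81.7]
wrist_force: [-1.4, -0.7, -1.3]
finger_gap: 0.0347
grasp_force: 60.3
```

jog_arm(
  commands=[
    [[-0.01,0,0.001,0],[-0.01,0,0,0],[0,0,0,0]],
  ],
)

```text
time: 19.23
position: [0.5794, -0.0442, 0.0304]
tcp_rot: [180.0, 0.1, 81.7]
wrist_force: [-2.3, -1.6, -1.0]
finger_gap: 0.0348
grasp_force: 60.2
```

jog_arm(
  commands=[
    [[-0.007,0,0.001,0],[-0.007,0,0,0],[0,0,0,0]],
  ],
)

```text
time: 19.6
position: [0.5774, -0.0572, 0.0293]
tcp_rot: [-180.0, 0.1, 81.7]
wrist_force: [-3.6, -1.5, -2.3]
finger_gap: 0.035
grasp_force: 60.2
```

jog_arm(
  commands=[
    [[-0.004,-0.0007,0.001,0],[-0.004,0,0,0],[0,0,0,0]],
  ],
)

```text
time: 19.98
position: [0.5761, -0.0644, 0.0284]
tcp_rot: [180.0, 0.0, 81.8]
wrist_force: [-2.7, -0.0, -2.8]
finger_gap: 0.0345
grasp_force: 60.3
```

jog_arm(
  commands=[
    [[-0.002,0,0.001,0],[-0.002,0,0,0],[0,0,0,0]],
  ],
)

```text
time: 20.35
position: [0.5756, -0.0678, 0.0274]
tcp_rot: [180.0, -0.0, 81.8]
wrist_force: [-1.8, 2.4, -1.1]
finger_gap: 0.0348
grasp_force: 60.5
```

jog_arm(
  commands=[
    [[-0.002,0,0.0005,0],[-0.002,0,0,0],[0,0,0,0]],
  ],
)

```text
time: 20.72
position: [0.5756, -0.0679, 0.0273]
tcp_rot: [-180.0, -0.3, 81.9]
wrist_force: [-3.7, 8.7, 4.1]
finger_gap: 0.0349
grasp_force: 60.9
```

jog_arm(
  commands=[
    [[-0.002,0,0.0005,0],[-0.001,0,0,0],[0,0,0,0]],
  ],
)

```text
time: 21.1
position: [0.5756, -0.0679, 0.0272]
tcp_rot: [-179.9, -0.5, 81.9]
wrist_force: [-3.8, 14.3, 7.9]
finger_gap: 0.0349
grasp_force: 61.5
```

jog_arm(
  commands=[
    [[0.002,0,-0.0008,0],[0.002,0,0,0],[0,0,0,0]],
  ],
)

```text
time: 21.48
position: [0.5755, -0.0679, 0.0273]
tcp_rot: [-180.0, -0.2, 81.9]
wrist_force: [-1.6, 6.8, 0.9]
finger_gap: 0.0347
grasp_force: 60.6
```

jog_arm(
  commands=[
    [[0,0,0,0],[0,0,0,0],[0,0,0,0],[0,0,-0.01,0],[0,0,-0.04,0],[0,0,-0.06,0],[0,0,-0.06,0],[0,0,-0.05,0]],
  ],
  hand=1,
)

```text
time: 22.48
position: [0.5752, -0.0714, 0.2504]
tcp_rot: [179.8, -0.0, 81.8]
wrist_force: [0.7, -0.2, 0.3]
finger_gap: 0.0857
grasp_force: 0.0
```

jog_arm(
  commands=[
    [[0.05,0,0,0],[0.05,0,0,0],[0.05,0,0,0],[0,0,0,0]],
  ],
)

```text
time: 22.98
position: [0.5966, 0.0839, 0.2471]
tcp_rot: [-180.0, -0.1, 82.3]
wrist_force: [-0.8, 0.3, 0.2]
finger_gap: 0.0855
grasp_force: 0.0
```

Run:
```python
from h import *
q=sense(); print(q['q'],q['position'],q['tcp_rot'])
s=snap('top'); t=snap('scene')
P=cloud(s); x,y,z=P[...,0],P[...,1],P[...,2]
m=(x>.52)&(x<.64)&(y>-.09)&(y<.02)&(z>.03)&(z<.06)
uv=np.argwhere(m)[:,::-1].astype(np.float32); print(m.sum(),[onz(s,*p,.048).round(4)[:2] for p in cv2.boxPoints(cv2.minAreaRect(uv))])
k=(x>.45)&(x<.7)&(y<-.1)&(y>-.33)&(z>.185)&(z<.2)&(s['pixels'].max(-1)<90); print(P[k].mean(0))
print('z plate under/near', P[(x>.5)&(x<.62)&(y<-.09)&(y>-.17)&(z>.05)&(z<.066)])
c=s['pixels'][140:240,330:490,::-1]; d=t['pixels'][180:260,340:460,::-1]
cv2.imwrite('pics/c5.png',np.vstack([cv2.resize(c,(450,280)),cv2.resize(d,(450,300))]))
```

```text
[-45.3693867   22.18907754  44.29675002  94.570231   -16.43498292
  69.9210183   -5.16904775] [0.59658367 0.08392161 0.24706265] [-1.79994604e+02 -1.18763664e-01  8.23249853e+01]
101 [array([ 0.5929, -0.0625]), array([ 0.5923, -0.0896]), array([ 0.5591, -0.0884]), array([ 0.5598, -0.0613])]
[ 0.56131286 -0.18003479  0.19185649]
z plate under/near [[ 0.59682851 -0.13389906  0.05235339]
 [ 0.59694866 -0.13742028  0.05027581]
 [ 0.58861358 -0.10699861  0.05041102]
 [ 0.58575139 -0.10089201  0.0503511 ]
 [ 0.58520315 -0.12496945  0.0500788 ]
 [ 0.58467656 -0.14590112  0.05041019]
 [ 0.5825374  -0.10980365  0.05023969]
 [ 0.58226941 -0.11544021  0.05180794]
 [ 0.58162131 -0.14562591  0.05099488]
 [ 0.58112337 -0.16663002  0.05097892]
 [ 0.57948646 -0.09995429  0.05354608]
 [ 0.5795308  -0.10969037  0.0502195 ]
 [ 0.57914865 -0.11818027  0.05239344]
 [ 0.57914787 -0.12139296  0.05148152]
 [ 0.57856991 -0.14535039  0.05158138]
 [ 0.57846824 -0.15473352  0.05011672]
 [ 0.57671491 -0.09729907  0.05147102]
 [ 0.57648019 -0.09981634  0.05364565]
 [ 0.57620578 -0.11502775  0.05255849]
 [ 0.57623
[... 1591 characters left out ...]
 0.55870131 -0.09656565  0.05165603]
 [ 0.55756537 -0.14448857  0.05156427]
 [ 0.55748503 -0.14744329  0.05171639]
 [ 0.5572453  -0.15962887  0.050941  ]
 [ 0.55689948 -0.16135217  0.05560802]
 [ 0.55662577 -0.16338735  0.05905685]
 [ 0.5566758  -0.16693553  0.05699588]
 [ 0.55568486 -0.09963897  0.05076549]
 [ 0.55518052 -0.12058687  0.05084576]
 [ 0.55449173 -0.15065824  0.05040018]
 [ 0.55383255 -0.16749992  0.05450523]
 [ 0.55356089 -0.16948577  0.05807801]
 [ 0.55197644 -0.12948579  0.05070653]
 [ 0.55176173 -0.13514551  0.05202998]
 [ 0.55130855 -0.15631946  0.05117293]
 [ 0.55113051 -0.16212976  0.05182827]
 [ 0.53959206 -0.1471111   0.05013033]
 [ 0.5393075  -0.15909947  0.05009816]]
```

View pics/c5.png

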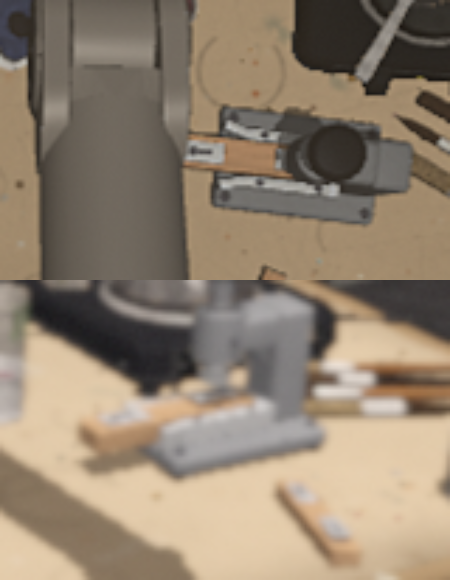

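The view shows the batten flat in the channel with its near end sticking out; the plate's far edge shows under the ram. Now I shut the fingers and go over the knob.

jog_arm(
  commands=[
    [[-0.0445,0,0,0],[-0.0445,0,0,0],[-0.0445,0,0,0],[-0.0445,0,0,0],[-0.0445,0,0,0],[-0.044,0,0,0],[0,0,0.02,0],[0,0,0,0]],
  ],
  hand=0,
)

```text
time: 24.08
position: [0.5563, -0.1879, 0.2264]
tcp_rot: [-179.9, -0.0, 81.6]
wrist_force: [-0.6, -0.2, -0.3]
finger_gap: -0.0004
grasp_force: 0.0
```

jog_arm(
  commands=[
    [[0,0,0.015,0],[0,0,0.01,0],[0,0,0,0]],
  ],
)

```text
time: 24.45
position: [0.5579, -0.1852, 0.201]
tcp_rot: [-179.9, -0.0, 81.9]
wrist_force: [0.3, -0.2, -0.7]
finger_gap: 0.0
grasp_force: 0.0
```

jog_arm(
  commands=[
    [[0.005,0.001,0.004,0],[0,0,0.004,0],[0,0,0.003,0],[0,0,0.003,0],[0,0,0,0]],
  ],
)

```text
time: 25.08
position: [0.5605, -0.1808, 0.1882]
tcp_rot: [180.0, -0.0, 81.8]
wrist_force: [0.0, 1.7, 3.0]
finger_gap: 0.0001
grasp_force: 1.5
```

jog_arm(
  commands=[
    [[0,0,0.002,0],[0,0,0.002,0],[0,0,0.002,0],[0,0,0,0]],
  ],
)

```text
time: 25.58
position: [0.5605, -0.1811, 0.1822]
tcp_rot: [180.0, -0.0, 81.8]
wrist_force: [0.9, 2.7, 5.1]
finger_gap: 0.0
grasp_force: 2.2
```

jog_arm(
  commands=[
    [[0,0,0.002,0],[0,0,0.0015,0],[0,0,0.0015,0],[0,0,0,0]],
  ],
)

```text
time: 26.08
position: [0.5605, -0.1811, 0.1781]
tcp_rot: [179.9, -0.1, 81.8]
wrist_force: [-0.0, 3.6, 10.1]
finger_gap: 0.0
grasp_force: 4.6
```

jog_arm(
  commands=[
    [[0,0,0.001,0],[0,0,0.001,0],[0,0,0,0]],
  ],
)

```text
time: 26.45
position: [0.5605, -0.1811, 0.1763]
tcp_rot: [179.9, -0.1, 81.8]
wrist_force: [-0.1, 3.3, 9.6]
finger_gap: -0.0005
grasp_force: 5.0
```

jog_arm(
  commands=[
    [[0,0,0.001,0],[0,0,0.001,0],[0,0,0,0]],
  ],
)

```text
time: 26.82
position: [0.5606, -0.1811, 0.1758]
tcp_rot: [179.9, -0.1, 81.8]
wrist_force: [-3.1, 4.7, 18.8]
finger_gap: -0.0002
grasp_force: 9.4
```

jog_arm(
  commands=[
    [[0,0,0.0005,0],[0,0,0,0],[0,0,0,0]],
  ],
)

```text
time: 27.2
position: [0.5606, -0.1811, 0.1757]
tcp_rot: [179.9, -0.1, 81.8]
wrist_force: [-4.3, 6.7, 21.9]
finger_gap: 0.0001
grasp_force: 10.7
```

jog_arm(
  commands=[
    [[0,0,-0.004,0],[0,0,-0.006,0],[0,0,-0.01,0],[0,0,-0.01,0],[0,0,-0.03,0],[0,0,-0.03,0],[0,0,0,0]],
  ],
)

```text
time: 28.08
position: [0.5604, -0.1828, 0.2646]
tcp_rot: [179.8, 0.1, 81.7]
wrist_force: [-0.2, 0.1, -0.5]
finger_gap: 0.0004
grasp_force: 0.0
```

jog_arm(
  commands=[
    [[0.05,0,0,0],[0.05,0,0,0],[0.05,0,0,0],[0.05,0,0,0],[0.05,0,0,0],[0.05,0,0,0],[0,0,0,0]],
  ],
)

```text
time: 28.95
position: [0.6017, 0.1217, 0.2602]
tcp_rot: [-179.8, 0.0, 82.3]
wrist_force: [-0.2, 0.2, -0.3]
finger_gap: -0.0
grasp_force: 0.0
```

Run:
```python
from h import *
s=snap('top'); t=snap('scene')
P=cloud(s); x,y,z=P[...,0],P[...,1],P[...,2]
k=(x>.45)&(x<.7)&(y<-.1)&(y>-.33)&(z>.15)&(z<.21)&(s['pixels'].max(-1)<90); print('knob',np.median(P[k],0))
m=(x>.52)&(x<.64)&(y>-.075)&(y<.02)&(z>.03)&(z<.06); print('batten end y',y[m].max(),np.median(z[m]))
m=(x>.545)&(x<.58)&(y<-.16)&(y>-.17)&(z>.04)&(z<.066);print('plate z',np.median(z[m]),m.sum())
c=s['pixels'][140:240,330:490,::-1]; d=t['pixels'][180:260,340:460,::-1]
cv2.imwrite('pics/c6.png',np.vstack([cv2.resize(c,(450,280)),cv2.resize(d,(450,300))]))
```

```text
knob [ 0.56094067 -0.17960905  0.19186709]
batten end y -0.0410513922049427 0.04768443733774993
plate z 0.04994351470791691 40
```

View pics/c6.png

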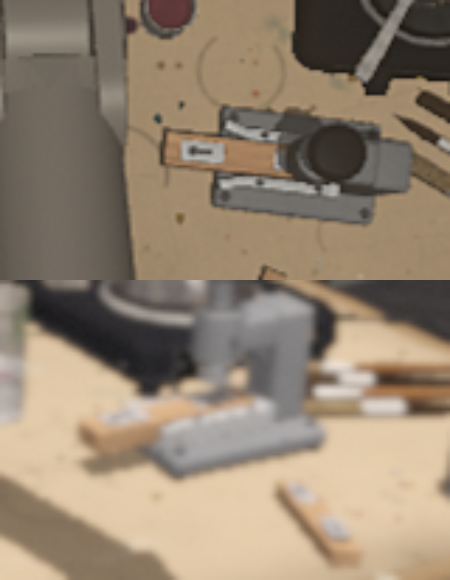

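The plate top is now about 50 mm above the bench, down from about 56, so it is flush. The knob is back up at 192 mm, the batten end is at y = −0.041 (home), and the arm is clear.

```bash
python3 -c "
from workcell import *
print(finish_job())"
```

```text
the job is handed in; nothing more can be done
None
```

The job is handed in: by camera and force readings the batten was turned and is home in the press, the second plate is flush (about 22 N peak on the plunger), the plunger is back up and the bystanders look untouched; the judge's verdict was not shown.

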